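# Tare the ink-mixing scale for an empty cup

## Task

Stand the empty steel mixing cup upright, wholly on the round pan of the blue scale, and let go of it. Then tare the scale: turn the dial by its black centre grip until the dial's blue zero mark lines up with the red pointer, and let go, leaving the cup on the pan. Keep the cup upright and do not disturb the ink pots or the ink knife.

Things in the scene. Friction and masses are not known exactly. Their poses are not given: they have to be found in the camera images.
- scale: Fixed flat mixing scale: blue housing 170 (x) x 340 (y) x 50 mm high; origin under its centre on the table, z up. The pan is centred at y = +85 mm in its frame, the dial's axis at y = -80 mm (both x = 0).
- pan_top (a point): Centre of the upper face of the scale's flat round aluminium pan, 130 mm in diameter, 4 mm thick, no rim, 74 mm above the table when empty. It sinks straight down on a spring, about 4.9 mm per 100 g, at most 14 mm.
- pan (a joint): How far the pan has sunk, m; 0 empty.
- pointer (a joint): Angle of the red pointer, rad, driven only by the pan: 120 rad per metre of sinking (the cup alone, whose weight varies, gives 0.65 to 1.35). At 0 it lies along the scale's -x; it grows clockwise seen from above, towards the scale's +y.
- pointer_tip (a point): Inner end of the red pointer, at the dial's edge, 51 mm from the dial's axis, 62 mm above the table. The pointer is a red bar, 72 mm out to its head, lying around the outside of the dial on a black disc; it is flush with the dial's top.
- dial (a joint): Angle of the white dial, rad; 0 when its zero mark lies along the scale's -x; grows clockwise seen from above (same sense as the pointer). Range -0.3 to 3.4; it starts at 1.85 to 3.1, so must be turned back counter-clockwise by 0.5 to 2.5 rad once the cup is on. It stays where it is left (friction 0.05 N m).
- zero_mark (a point): Outer end of the blue T-shaped zero mark on the white dial (100 mm in diameter, its top 62 mm above the table, black ticks every 12 degrees), 51 mm from the axis, level with pointer_tip. The dial reads zero when this point and pointer_tip coincide.
- dial_grip (a point): On the dial's axis, 87 mm above the table, where to hold the black grip: an upright bar fixed to the dial, 14 mm wide, 52 mm long, 36 mm high, its top 98 mm above the table. A blue stripe on its top points towards the zero mark. Its length lies along the line from the axis to the zero mark: pinch it across its 14 mm width from above with the TCP here.
- cup: Loose open steel mixing cup, straight-sided, 62 mm outside diameter, 65 mm high, wall 3 mm, 110 to 225 g; origin at the centre of its underside, z up. Grip it across its outside.
- pink_pot: Bystander: lidded pink ink pot, 66 mm diameter, 58 mm high, 200 g, origin at the centre of its underside.
- yellow_pot: Bystander: lidded yellow ink pot, 66 mm diameter, 58 mm high, 200 g, origin at the centre of its underside.
- ink_knife: Bystander: flat ink knife lying on the table along its x, wooden handle 100 mm to -x, steel blade 100 mm to +x, 26 mm wide, 14 mm high; origin under its middle.
Not all that is in view belongs to the job. Leave any purple look-alike of the cup alone.

How it is judged:
By the outcome, as a careful person would: the job done as asked, in the order asked, and still so for the second after the job is handed in, with the robot touching nothing.
It also fails if it takes over 64 s, if anything falls off the work surface, if the arm or the gripper's body presses on something with over 40 N, if the wrist force passes 120 N, or if a joint passes its speed limit or range.

## Robot

A 7-joint arm with a two-finger parallel gripper is mounted at the origin on the work surface. World frame = base frame: x ahead of the robot, y to its left, z up, the work surface at z = 0. Lengths are in m, angles in rad, forces in N, time in s.
With the tool pointing down it reaches from about 0.425 to 0.825 m from the base axis. Payload 3.6 kg.
Tool frame: the origin (TCP) lies between the finger pads, 19 mm behind the fingertips; this is the grasp point; z points along the fingers, y is the direction in which the jaws open and shut (so a half turn about z gives the same grasp; the last joint's range is limited). The gripper opens to 85 mm and grips with 20 to 120 N. Pads are 22 mm wide; open, the fingers measure 114 mm over their backs; the gripper's body (76 mm by 85 mm) begins 54 mm behind the grasp point. The pads swing forward as they close: fully open they stand 13 mm farther back than shut.
Start: joints at [-1.206, 0.615, -0.013, 1.423, 0.008, 1.103, -0.04], TCP at [0.248, 0.601, 0.25] pointing down, gripper open.
Joint ranges: [-3.12, 3.12], [-0.3, 2.06], [-1.34, 1.32], [0.26, 2.42], [-1.36, 4.5], [0.01, 1.98], [-2.84, 2.84]. Speed limits (rad/s): [2.79, 2.79, 3.14, 3.14, 3.14, 3.14, 3.14].

## Interface

Orientations are given as a 3x3 rotation matrix whose columns are the frame's x, y, z axes.
In Python, from rig import r gives the robot as it stands.
- The arm moves only by the shell command python3 -m pendant 'ROWS'. ROWS is JSON, a list that holds one entry, the list of rows, each a list of 7 numbers: the turn, a rotation vector about the world's x, y, z in rad, then the shift along the world's x, y, z in m, then the finger opening in m, from 0 to 0.0854. A call has 1 to 12 rows; each row shifts and turns the commanded pose from where the row before left it; what a row does not reach is not made up. A row lasts 1/10 s, in which the tool goes at most 50 mm and 8.59 degrees, less where a joint would pass 70% of its speed; a pose out of reach is approached as far as the arm can. A call with a gripper value outside its range is refused whole. The fingers move at their own pace and stop on an object; the grip force is fixed at half the most. Time passes only in rows, so rows that do not move let the fingers close. It gives the time, the measured TCP pose, the force and the opening at its end, in the units of the state.
- r.get_obs(): the state, without advancing time (a new reading comes with each control period).
- r.capture(name): name is "scene" or "top" or "wrist"; returns a dict with "image" (420x560x3 uint8, red, green, blue), "intrinsics" (3x3 intrinsics, pixels), "R" (3x3) and "t" (3): a world point X has camera coordinates R X + t; the wrist camera has in their place "mount" (4x4, takes a point from camera to tool coordinates, whose origin is the TCP and whose axes are the flange's). Camera axes: x right, y down, z forward; pixel columns grow to the right and rows downward; lengths in m; the calibration is good to about 2 mm. The wrist camera is an equidistant fisheye: a pixel r from the principal point sees the ray r / f radians off the axis. A picture is of the moment at which its call begins: read the wrist's pose just before it. There is no depth.
- r.close_job(): hands the job in, once; it reports no verdict.
The state is a dict: "clock": time; "qpos": joint angles; "qvel": joint speeds; "tau": joint torques, N m; "eef_pos": TCP position; "tcp_rot": TCP orientation; "contact_force": force on the tool from outside, world axes, zero at the start; "wrist_torque": the same for the moment, N m; "opening": finger opening in m.
Only numpy, scipy, OpenCV 4.12 (cv2) and the standard library are available. Lean on these libraries where they do the work, as an engineer would, in place of code of your own. Each camera call takes 0.05 s, during which the arm holds its last target. There are 200 camera calls.

## Working session

There is one attempt and no reset: what is moved stays moved. The work goes in short steps, Python scripts to look and compute and a shell command to move; the robot and the scene stay as the last step left them, time stands still between calls to the robot, and variables do not carry over. Pictures are saved under pics/ and viewed, on a budget of 10 in all, crops included, one or two more only if the job needs it, and the job is handed in when it is done.

```bash
mkdir -p pics; python3 - <<'E'
from rig import r
import cv2,numpy as np
o=r.get_obs();print({k:np.round(v,3).tolist() for k,v in o.items()})
for n in("top","scene"):
    c=r.capture(n);cv2.imwrite(f"pics/{n}0.png",c["image"][:,:,::-1])
    print(n,np.round(c["intrinsics"],2).tolist(),np.round(c["R"],4).tolist(),np.round(c["t"],4).tolist())
E
```

```text
{'clock': 0.0, 'qpos': [-1.205, 0.616, -0.013, 1.425, 0.008, 1.103, -0.04], 'qvel': [0.002, -0.001, -0.001, 0.002, 0.001, 0.001, -0.0], 'tau': [0.0, -46.922, 0.259, -17.104, 0.01, 0.01, -0.0], 'eef_pos': [0.248, 0.6, 0.249], 'tcp_rot': [[-0.924, 0.382, -0.001], [0.382, 0.924, -0.002], [-0.0, -0.003, -1.0]], 'contact_force': [0.345, -0.63, 0.326], 'wrist_torque': [-0.001, -0.024, 0.001], 'opening': 0.086}
top [[465.37, 0.0, 274.18], [0.0, 465.37, 206.99], [0.0, 0.0, 1.0]] [[-0.0068, -0.9999, 0.0113], [-0.987, 0.0049, -0.1605], [0.1605, -0.0122, -0.987]] [-0.023, 0.5608, 1.3333]
scene [[392.53, 0.0, 284.5], [0.0, 392.53, 211.54], [0.0, 0.0, 1.0]] [[-0.7403, 0.6723, 0.0006], [0.5464, 0.6021, -0.5822], [-0.3918, -0.4306, -0.8131]] [0.4001, -0.2496, 1.3211]
```

View pics/top0.png

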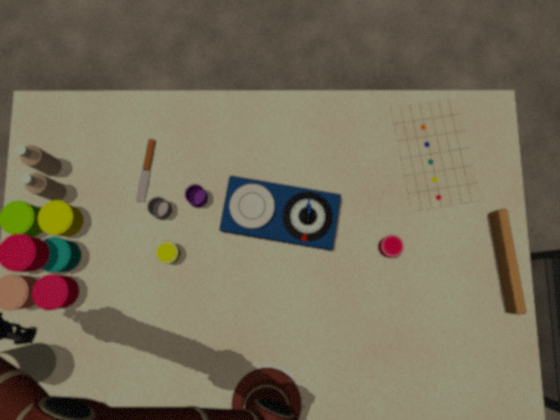

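View pics/scene0.png

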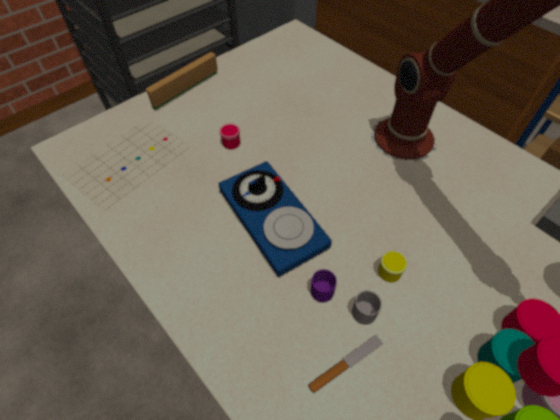

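The top view shows the steel cup near (160,208), the purple look-alike at (196,196), the yellow pot at (168,253) and the knife at (146,170). The pan is at (251,206) and the dial at (308,215). I'll enlarge that area.

```bash
cat > h.py <<'E'
from rig import r
import cv2,numpy as np
def ray(c,uv,z):
    d=np.linalg.inv(c["intrinsics"])@[uv[0],uv[1],1]; R=np.array(c["R"]);C=-R.T@c["t"];d=R.T@d
    return C+d*(z-C[2])/d[2]
def wray(c,p,R,uv,z):
    K=np.array(c["intrinsics"]);x=(uv[0]-K[0,2])/K[0,0];y=(uv[1]-K[1,2])/K[1,1];th=np.hypot(x,y)
    s=np.sin(th)/th if th>1e-9 else 1
    M=np.array(c["mount"]);d=R@M[:3,:3]@[x*s,y*s,np.cos(th)];C=p+R@M[:3,3]
    return C+d*(z-C[2])/d[2]
def wproj(c,p,R,X):
    K=np.array(c["intrinsics"]);M=np.array(c["mount"])
    v=M[:3,:3].T@(R.T@(np.array(X)-p)-M[:3,3]);th=np.arctan2(np.hypot(v[0],v[1]),v[2]);n=np.hypot(v[0],v[1])+1e-12
    return np.array([K[0,2]+K[0,0]*th*v[0]/n,K[1,2]+K[1,1]*th*v[1]/n])
def wrist(name):
    o=r.get_obs();c=r.capture("wrist");cv2.imwrite(f"pics/{name}.png",c["image"][:,:,::-1])
    np.savez(f"pics/{name}.npz",p=o["eef_pos"],R=o["tcp_rot"],intrinsics=c["intrinsics"],mount=c["mount"])
    print(np.round(o["eef_pos"],4),np.round(o["tcp_rot"],3).tolist(),o["clock"],np.round(c["intrinsics"],1).tolist(),np.round(c["mount"],3).tolist())
def wload(name):
    d=np.load(f"pics/{name}.npz");return d,d["p"],d["R"]
E
python3 - <<'E'
from h import *
c=r.capture("top")
im=c["image"][130:270,130:350,::-1];cv2.imwrite("pics/crop.png",cv2.resize(im,None,fx=3.6,fy=3.6,interpolation=cv2.INTER_CUBIC))
print("cup rim",ray(c,(160,207),.065),"base",ray(c,(160,209),0.03))
print("purple",ray(c,(196,195),.06));print("yellow",ray(c,(168,252),.058))
print("pan",ray(c,(251,206),.074),"dial",ray(c,(308,216),.062))
E
```

```text
cup rim [0.55909304 0.30645122 0.065     ] base [0.55877515 0.31449835 0.03      ]
purple [0.5951065 0.2033252 0.06     ]
yellow [0.42868992 0.28083781 0.058     ]
pan [0.5592451  0.04127036 0.074     ] dial [ 0.53080795 -0.12464892  0.062     ]
```

View pics/crop.png

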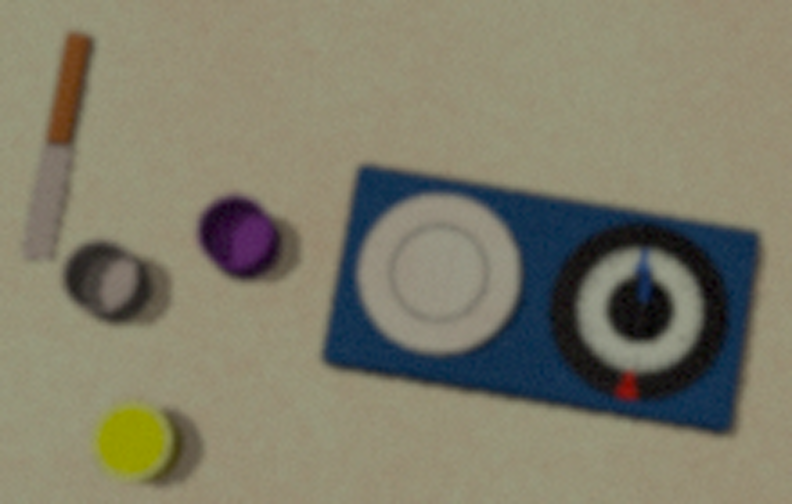

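The cup stands upright between the knife's blade tip, the purple cup and the yellow pot. The dial mark points opposite the red pointer. I'll approach with the jaw axis at about -20° (mostly along world x), which keeps the fingers clear of the knife and both neighbours.

```bash
python3 -m pendant '[[[0,0,-0.138,0.028,-0.026,-0.004,0.085],[0,0,-0.138,0.028,-0.026,-0.004,0.085],[0,0,-0.138,0.028,-0.026,-0.004,0.085],[0,0,-0.138,0.028,-0.026,-0.004,0.085],[0,0,-0.138,0.028,-0.026,-0.004,0.085],[0,0,-0.138,0.028,-0.026,-0.004,0.085],[0,0,-0.138,0.028,-0.026,-0.004,0.085],[0,0,-0.138,0.028,-0.026,-0.004,0.085],[0,0,-0.138,0.028,-0.026,-0.004,0.085],[0,0,-0.138,0.028,-0.026,-0.004,0.085],[0,0,-0.138,0.028,-0.026,-0.004,0.085],[0,0,0,0,0,0,0.085]]]'
python3 -c "
from h import *
wrist('w1')"
```

```text
clock: 1.35
eef_pos: [0.5606, 0.3071, 0.2053]
tcp_rot: [[0.344, 0.939, 0.003], [0.939, -0.344, -0.007], [-0.005, 0.005, -1.0]]
contact_force: [0.5, -0.6, 0.1]
opening: 0.0853
[0.5606 0.3071 0.2053] [[0.344, 0.939, 0.003], [0.939, -0.344, -0.007], [-0.005, 0.005, -1.0]] 1.35 [[325.2, 0.0, 284.9], [0.0, 325.2, 206.2], [0.0, 0.0, 1.0]] [[0.0, -0.946, -0.323, 0.083], [1.0, 0.0, -0.0, -0.001], [0.0, -0.323, 0.946, -0.124], [0.0, 0.0, 0.0, 1.0]]
```

View pics/w1.png

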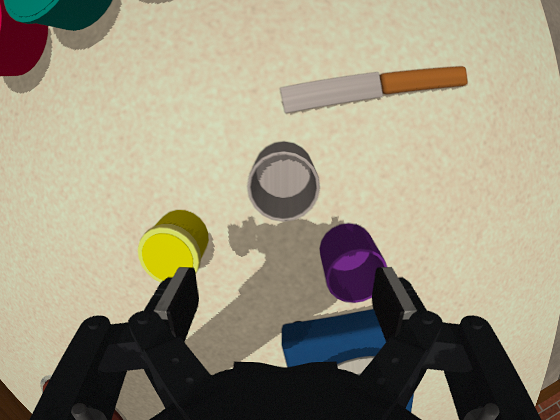

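Wrist view: the cup's rim ellipse is centred near (284,185), spanning x 248–319 and y 151–219. The knife blade tip (285,100), yellow pot (170,255) and purple cup (352,275) are all clear of the cup.

```bash
python3 -c "
from h import *
c,p,R=wload('w1')
for uv in [(248.5,185),(319,185),(284,151),(284,219),(284,185)]: print(wray(c,p,R,uv,.065))
q=np.array([0.5606,0.3071,0.2053]);m=wray(c,p,R,(284,185),.065)-q
print(R.T@m,'blade tip',R.T@(wray(c,p,R,(283,112),.005)-q),'yel',R.T@(wray(c,p,R,(170,255),.058)-q),'pur',R.T@(wray(c,p,R,(357,272),.06)-q))
"
```

```text
[0.53476118 0.32769164 0.065     ]
[0.59069025 0.30711023 0.065     ]
[0.5728813 0.3444767 0.065    ]
[0.55230388 0.28842705 0.065     ]
[0.56289271 0.31726171 0.065     ]
[ 0.01104505 -0.00206346  0.14023679] blade tip [ 0.06973862 -0.00319264  0.19993337] yel [-0.06073933 -0.11396179  0.14702933] pur [-0.07760556  0.06904564  0.14605332]
```

```bash
python3 -m pendant '[[[0,0,0,0.001,0.009,-0.03,0.085],[0,0,0,0,0,-0.04,0.085],[0,0,0,0,0,-0.04,0.085],[0,0,0,0,0,-0.03,0.085],[0,0,0,0,0,-0.023,0.085],[0,0,0,0,0,0,0.085],[0,0,0,0,0,0,0.05],[0,0,0,0,0,0,0.05],[0,0,0,0,0,0,0.05],[0,0,0,0,0,0,0.05],[0,0,0,0,0,0,0.05],[0,0,0,0,0,0,0.05]]]'
```

```text
clock: 2.6
eef_pos: [0.5583, 0.3248, 0.0452]
tcp_rot: [[0.332, 0.943, 0.003], [0.943, -0.332, 0.003], [0.004, 0.002, -1.0]]
contact_force: [0.3, -0.1, 6.8]
opening: 0.0614
```

```bash
python3 -m pendant '[[[0,0,0,0,0,0,0.05],[0,0,0,0,0,0.02,0.05],[0,0,0,0,0,0.04,0.05],[0,0,0,0,0,0.04,0.05],[0,0,0,0,0,0.04,0.05],[0,0,0,0,0,0.02,0.05],[0,0,0,0,0,0,0.05]]]'
python3 -c "
from h import *
wrist('w2')"
```

```text
clock: 3.3
eef_pos: [0.5585, 0.3246, 0.2069]
tcp_rot: [[0.332, 0.943, 0.006], [0.943, -0.332, 0.004], [0.006, 0.004, -1.0]]
contact_force: [0.9, -0.8, -3.1]
opening: 0.0617
[0.5585 0.3246 0.2069] [[0.332, 0.943, 0.006], [0.943, -0.332, 0.004], [0.006, 0.004, -1.0]] 3.3 [[325.2, 0.0, 284.9], [0.0, 325.2, 206.2], [0.0, 0.0, 1.0]] [[0.0, -0.946, -0.323, 0.083], [1.0, 0.0, -0.0, -0.001], [0.0, -0.323, 0.946, -0.124], [0.0, 0.0, 0.0, 1.0]]
```

View pics/w2.png

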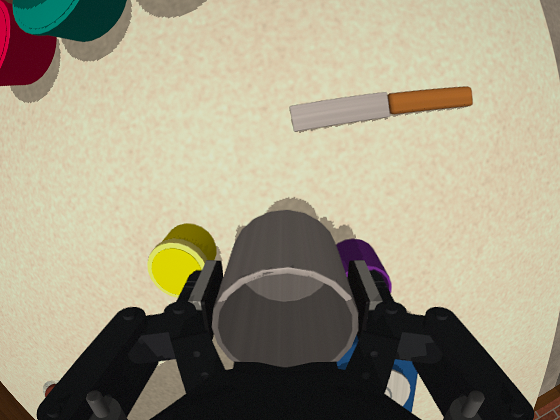

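The cup is held upright. The far edge of its rim is at (285,268), its sides are at x 214 and 358, and the knife and yellow pot haven't moved.

```bash
python3 - <<'E'
from h import *
c,p,R=wload('w2');p=np.array([.5585,.3246,.2069])
for uv in [(285,268),(214,325),(358,325)]: print(R.T@(wray(c,p,R,uv,.2267)-p))
t=r.capture("top");im=t["image"]
# pan: bright low-sat disc by hough in crop; print ellipse fit. crop px -> full px
f=lambda u,v:(130+u/3.6-.36,130+v/3.6-.36)
print("pan",ray(t,f(439,274),.074),"dial",ray(t,f(640,311),.062))
P=[ray(t,f(*q),.05) for q in [(361,165),(760,234),(733,432),(325,362)]]
for q in P: print(q)
m=np.mean(P,0);y=(P[0]+P[3]-P[1]-P[2])[:2];y/=np.linalg.norm(y);print("mid",m,"yaxis",y,"pan",m[:2]+.085*y,"dial",m[:2]-.08*y)
E
```

```text
[ 0.02278942 -0.00127974 -0.01967031]
[-0.00533691 -0.03082694 -0.01996131]
[-0.00559359  0.02923652 -0.01971142]
pan [0.55996824 0.03957716 0.074     ] dial [ 0.53073163 -0.12294593  0.062     ]
[0.65578667 0.10513297 0.05      ]
[ 0.59608275 -0.22423029  0.05      ]
[ 0.43315617 -0.19747942  0.05      ]
[0.49192701 0.13297005 0.05      ]
mid [ 0.54423815 -0.04590167  0.05      ] yaxis [0.17673174 0.98425906] pan [0.55926035 0.03776035] dial [ 0.53009961 -0.1246424 ]
```

```bash
python3 -m pendant '[[[0,0,0,0.001,-0.02,0,0.05],[0,0,0,0.001,-0.04,0,0.05],[0,0,0,0.001,-0.04,0,0.05],[0,0,0,0.001,-0.04,0,0.05],[0,0,0,0,-0.04,0,0.05],[0,0,0,0,-0.04,0,0.05],[0,0,0,0,-0.04,0,0.05],[0,0,0,0,-0.02,0,0.05],[0,0,0,0,0,-0.02,0.05],[0,0,0,0,0,-0.03,0.05],[0,0,0,0,0,-0.02,0.05],[0,0,0,0,0,0,0.05]]]'
python3 -c "
from h import *
wrist('w3')"
```

```text
clock: 4.6
eef_pos: [0.557, 0.042, 0.1287]
tcp_rot: [[0.334, 0.942, -0.011], [0.943, -0.334, -0.002], [-0.005, -0.01, -1.0]]
contact_force: [0.1, -0.0, -1.7]
opening: 0.0619
[0.557  0.042  0.1287] [[0.334, 0.942, -0.011], [0.943, -0.334, -0.002], [-0.005, -0.01, -1.0]] 4.6 [[325.2, 0.0, 284.9], [0.0, 325.2, 206.2], [0.0, 0.0, 1.0]] [[0.0, -0.946, -0.323, 0.083], [1.0, 0.0, -0.0, -0.001], [0.0, -0.323, 0.946, -0.124], [0.0, 0.0, 0.0, 1.0]]
```

View pics/w3.png

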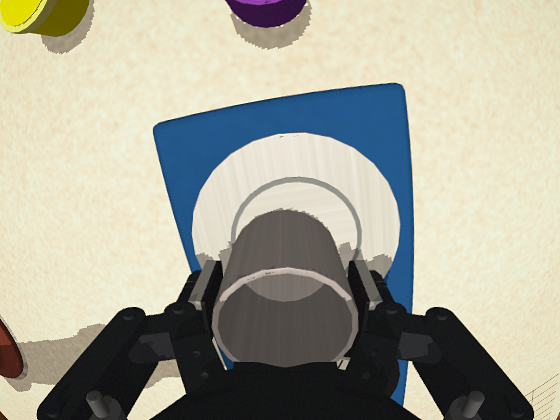

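The cup hangs about 10 mm above the pan. The pan's edges are at (192,230), (401,230) and far edge (297,132), and the cup base's far edge is at (285,209).

```bash
python3 - <<'E'
from h import *
c,p,R=wload('w3')
P=np.array([wray(c,p,R,uv,.074)[:2] for uv in [(297,132),(192,225),(401,225),(210,180),(385,180)]])
A=np.c_[2*P,np.ones(5)];s=np.linalg.lstsq(A,(P**2).sum(1),rcond=None)[0];print("pan",s[:2],np.sqrt(s[2]+s[:2]@s[:2]))
print("cup base far edge",wray(c,p,R,(285,209),.0835), "minus31",wray(c,p,R,(285,209),.0835)-.031*R[:,0])
E
```

```text
pan [0.5618883  0.03873382] 0.0648028628919991
cup base far edge [0.56302482 0.06412737 0.0835    ] minus31 [0.55266627 0.03490968 0.08366375]
```

```bash
python3 -m pendant '[[[0,0,0,0.009,0.004,0,0.05],[0,0,0,0,0,-0.007,0.05],[0,0,0,0,0,-0.005,0.05],[0,0,0,0,0,-0.004,0.05],[0,0,0,0,0,0,0.05],[0,0,0,0,0,0,0.05]]]'
```

```text
clock: 5.25
eef_pos: [0.5699, 0.0477, 0.117]
tcp_rot: [[0.332, 0.943, -0.001], [0.943, -0.332, 0.0], [-0.0, -0.001, -1.0]]
contact_force: [-0.3, 0.7, -1.7]
opening: 0.0617
```

```bash
python3 -m pendant '[[[0,0,0,0,0,-0.005,0.05],[0,0,0,0,0,0,0.05],[0,0,0,0,0,0,0.065],[0,0,0,0,0,0,0.068],[0,0,0,0,0,0,0.075],[0,0,0,0,0,0,0.085],[0,0,0,0,0,0,0.085],[0,0,0,0,0,0,0.085],[0,0,0,0,0,0.02,0.085],[0,0,0,0,0,0.03,0.085],[0,0,0,0,0,0.04,0.085],[0,0,0,0,0,0,0.085]]]'
python3 -c "
from h import *
wrist('w4')"
```

```text
clock: 6.45
eef_pos: [0.5737, 0.0473, 0.2074]
tcp_rot: [[0.333, 0.943, 0.012], [0.943, -0.333, 0.001], [0.005, 0.011, -1.0]]
contact_force: [0.4, -0.3, 0.2]
opening: 0.0849
[0.5737 0.0473 0.2074] [[0.333, 0.943, 0.012], [0.943, -0.333, 0.001], [0.005, 0.011, -1.0]] 6.45 [[325.2, 0.0, 284.9], [0.0, 325.2, 206.2], [0.0, 0.0, 1.0]] [[0.0, -0.946, -0.323, 0.083], [1.0, 0.0, -0.0, -0.001], [0.0, -0.323, 0.946, -0.124], [0.0, 0.0, 0.0, 1.0]]
```

View pics/w4.png

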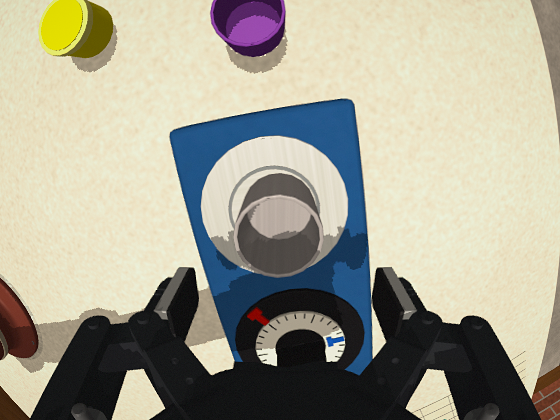

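The cup stands upright and wholly on the pan, released. The red pointer's inner end is near (268,322) and the zero mark's outer end near (343,341). Next I'll compute their angles.

```bash
python3 - <<'E'
from h import *
c,p,R=wload('w4')
P=np.array([wray(c,p,R,uv,.074-.009)[:2] for uv in [(275,136),(201,208),(348,208)]]);print(P)
A=np.c_[2*P,np.ones(3)];s=np.linalg.lstsq(A,(P**2).sum(1),rcond=None)[0];print("pan",s[:2],np.sqrt(s[2]+s[:2]@s[:2]))
d=np.array([.531,-.124])
for uv in [(268,325),(256,315),(344,341),(329,343)]:
    v=wray(c,p,R,uv,.062)[:2]-d;print(uv,v,np.linalg.norm(v),np.degrees(np.arctan2(v[1],v[0])))
E
```

```text
[[0.58386051 0.09976617]
 [0.50079433 0.06315452]
 [0.62312851 0.0195293 ]]
pan [0.56108855 0.03889422] 0.06499197024594223
(268, 325) [-0.02065664  0.04430445] 0.04888334418493264 114.99695862797275
(256, 315) [-0.02754346  0.06102446] 0.06695242026803887 114.29208972931316
(344, 341) [ 0.04930768 -0.00811081] 0.04997031655023457 -9.341151384299385
(329, 343) [ 0.03285909 -0.00436483] 0.03314772290041627 -7.566569024506313
```

```bash
python3 -m pendant '[[[0,0,-0.139,-0.0043,-0.017,0,0.085],[0,0,-0.139,-0.0043,-0.017,0,0.085],[0,0,-0.139,-0.0043,-0.017,0,0.085],[0,0,-0.139,-0.0043,-0.017,0,0.085],[0,0,-0.139,-0.0043,-0.017,0,0.085],[0,0,-0.139,-0.0043,-0.017,0,0.085],[0,0,-0.139,-0.0043,-0.017,0,0.085],[0,0,-0.139,-0.0043,-0.017,0,0.085],[0,0,-0.139,-0.0043,-0.017,0,0.085],[0,0,-0.139,-0.0043,-0.018,0,0.085],[0,0,0,0,0,0,0.085],[0,0,0,0,0,0,0.085]]]'
python3 -c "
from h import *
wrist('w5')"
```

```text
clock: 7.7
eef_pos: [0.5269, -0.1225, 0.2011]
tcp_rot: [[0.988, -0.155, -0.002], [-0.155, -0.988, 0.001], [-0.002, -0.001, -1.0]]
contact_force: [1.0, 0.2, -0.3]
opening: 0.0851
[ 0.5269 -0.1225  0.2011] [[0.988, -0.155, -0.002], [-0.155, -0.988, 0.001], [-0.002, -0.001, -1.0]] 7.7 [[325.2, 0.0, 284.9], [0.0, 325.2, 206.2], [0.0, 0.0, 1.0]] [[0.0, -0.946, -0.324, 0.082], [1.0, 0.0, -0.0, 0.001], [0.0, -0.324, 0.946, -0.124], [0.0, 0.0, 0.0, 1.0]]
```

View pics/w5.png

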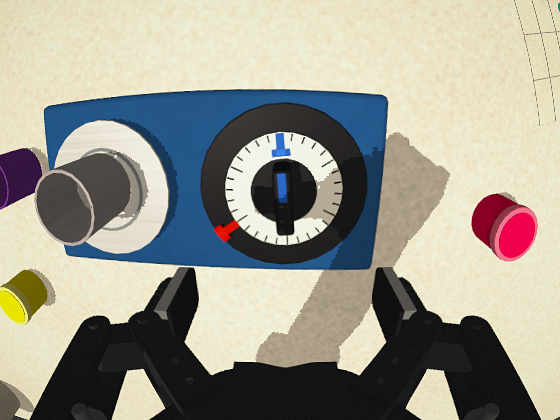

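The dial disc spans x 225–342 and y 131–245. The zero mark's outer end is at (280,133) and the pointer's inner end at about (239,226). The grip bar lies along the image's vertical.

```bash
python3 - <<'E'
from h import *
c,p,R=wload('w5')
P=np.array([wray(c,p,R,uv,.062)[:2] for uv in [(225,186),(342.5,186),(283,131),(283,245)]])
A=np.c_[2*P,np.ones(4)];s=np.linalg.lstsq(A,(P**2).sum(1),rcond=None)[0];print("dial",s[:2],np.sqrt(s[2]+s[:2]@s[:2]))
d=s[:2]
im=cv2.imread('pics/w5.png')[:,:,::-1].astype(int)
r_,g,b=im[...,0],im[...,1],im[...,2]
for n,m in(("red",(r_>150)&(g<60)&(b<60)),("blue",(b>150)&(r_<90))):
    v,u=np.nonzero(m[110:260,200:370]);W=np.array([wray(c,p,R,(a+200,e+110),.062)[:2]-d for a,e in zip(u,v)])
    rr=np.hypot(*W.T);k=(rr>.03)&(rr<.08);W=W[k];m=W.mean(0);print(n,k.sum(),np.degrees(np.arctan2(m[1],m[0])),rr[k].min(),rr[k].max())
for uv in [(283,162),(283,234)]:
    v=wray(c,p,R,uv,.098)[:2]-d;print(v)
E
```

```text
dial [ 0.53214014 -0.12282966] 0.050253843225714766
red 248 116.14558765893675 0.050601587821168977 0.0721369233995922
blue 241 -5.341430367419075 0.030679169866411053 0.07452467136958743
[ 0.03159559 -0.00463185]
[-0.02334929  0.00408163]
```

```bash
python3 -m pendant '[[[0,0,0.02,0.005,0,-0.02,0.085],[0,0,0,0,0,-0.03,0.085],[0,0,0,0,0,-0.03,0.085],[0,0,0,0,0,-0.02,0.085],[0,0,0,0,0,-0.014,0.085],[0,0,0,0,0,0,0.085]]]'
python3 - <<'E'
from h import *
c,p,R=wload('w5')
d=np.array([.53214,-.12283])
im=cv2.imread('pics/w5.png')[:,:,::-1].astype(int)
r_,g,b=im[...,0],im[...,1],im[...,2]
v,u=np.nonzero(((b>150)&(r_<110))[110:260,200:370]);W=np.array([wray(c,p,R,(a+200,e+110),.062)[:2]-d for a,e in zip(u,v)])
rr=np.hypot(*W.T)
for a in(.030,.035,.04,.045,.05,.055,.06,.07):
  k=(rr>a)&(rr<a+.005)
  if k.any(): m=W[k].mean(0);print(a,k.sum(),np.degrees(np.arctan2(m[1],m[0])))
E
```

```text
clock: 8.35
eef_pos: [0.5314, -0.1217, 0.0862]
tcp_rot: [[0.991, -0.135, -0.003], [-0.135, -0.991, 0.002], [-0.004, -0.001, -1.0]]
contact_force: [-1.0, 0.5, 0.1]
opening: 0.085
0.03 103 -4.442746454204923
0.035 61 -4.5591639470636105
0.04 48 -4.412822865485062
0.045 39 -4.85312418824736
0.07 3 -34.74747602698142
```

```bash
python3 -m pendant '[[[0,0,0.04,0.001,-0.001,0,0.06],[0,0,0,0,0,0,0.03],[0,0,0,0,0,0,0],[0,0,0,0,0,0,0],[0,0,0,0,0,0,0],[0,0,0,0,0,0,0],[0,0,0,0,0,0,0],[0,0,0,0,0,0,0],[0,0,0,0,0,0,0],[0,0,0,0,0,0,0]]]'
```

```text
clock: 9.35
eef_pos: [0.5337, -0.1225, 0.0887]
tcp_rot: [[0.995, -0.097, 0.001], [-0.097, -0.995, 0.003], [0.0, -0.003, -1.0]]
contact_force: [-0.0, 3.6, 5.4]
opening: 0.0128
```

```bash
python3 -m pendant '[[[0,0,0.12,0,0,0,0],[0,0,0.12,0,0,0,0],[0,0,0.12,0,0,0,0],[0,0,0.12,0,0,0,0],[0,0,0.12,0,0,0,0],[0,0,0.12,0,0,0,0],[0,0,0.12,0,0,0,0],[0,0,0.12,0,0,0,0],[0,0,0.12,0,0,0,0],[0,0,0.12,0,0,0,0],[0,0,0,0,0,0,0],[0,0,0,0,0,0,0]]]'; python3 -c "
from h import *
R=r.get_obs()['tcp_rot'];print(np.degrees(np.arctan2(R[1][0],R[0][0])))"
```

```text
clock: 10.55
eef_pos: [0.5338, -0.1227, 0.0886]
tcp_rot: [[0.453, 0.891, 0.001], [0.891, -0.453, 0.002], [0.003, -0.0, -1.0]]
contact_force: [-0.9, 5.0, 6.5]
opening: 0.0131
63.0477076601657
```

```bash
python3 -m pendant '[[[0,0,0.115,0,0,0,0],[0,0,0.115,0,0,0,0],[0,0,0.115,0,0,0,0],[0,0,0.115,0,0,0,0],[0,0,0.115,0,0,0,0],[0,0,0.115,0,0,0,0],[0,0,0.115,0,0,0,0],[0,0,0.12,0,0,0,0],[0,0,0,0,0,0,0],[0,0,0,0,0,0,0]]]'; python3 -c "
from h import *
wrist('w6');R=r.get_obs()['tcp_rot'];print(np.degrees(np.arctan2(R[1][0],R[0][0])))"
```

```text
clock: 11.55
eef_pos: [0.534, -0.1227, 0.0887]
tcp_rot: [[-0.439, 0.898, 0.002], [0.898, 0.439, 0.002], [0.001, 0.002, -1.0]]
contact_force: [-0.9, 3.8, 6.1]
opening: 0.0131
[ 0.534  -0.1227  0.0887] [[-0.439, 0.898, 0.002], [0.898, 0.439, 0.002], [0.001, 0.002, -1.0]] 11.55 [[325.2, 0.0, 284.9], [0.0, 325.2, 206.2], [0.0, 0.0, 1.0]] [[0.0, -0.946, -0.323, 0.084], [1.0, 0.0, 0.0, -0.002], [0.0, -0.323, 0.946, -0.124], [0.0, 0.0, 0.0, 1.0]]
116.04793741814281
```

View pics/w6.png

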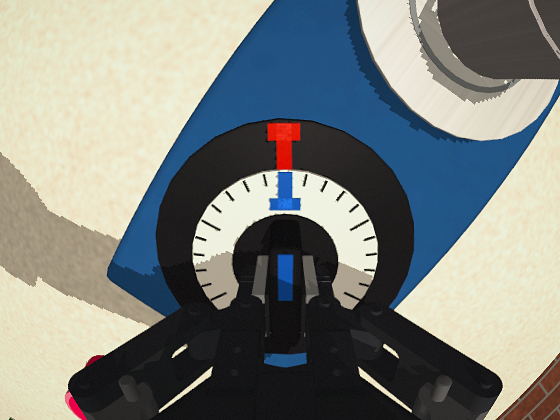

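The red bar (x≈284) and the blue mark (x≈285) meet at row 171, so they're aligned to within about a degree. I'll measure that, then release and rise.

```bash
cat > m.py <<'E'
from h import *
import sys
def meas(name,d):
    c,p,R=wload(name);im=cv2.imread(f'pics/{name}.png')[:,:,::-1].astype(int)
    r_,g,b=im[...,0],im[...,1],im[...,2]
    for n,m,lo,hi in(("red",(r_>140)&(g<60)&(b<60),.05,.073),("blue",(b>140)&(r_<100)&(b-r_>90),.032,.0505)):
        v,u=np.nonzero(m);W=np.array([wray(c,p,R,q,.062)[:2]-d for q in zip(u,v)]);rr=np.hypot(*W.T);k=(rr>lo)&(rr<hi)
        m=W[k].mean(0);print(n,k.sum(),np.degrees(np.arctan2(m[1],m[0])))
meas(sys.argv[1],np.array([float(sys.argv[2]),float(sys.argv[3])]))
E
python3 m.py w6 .5335 -.1227; python3 m.py w6 .532 -.1228
python3 -m pendant '[[[0,0,0,0,0,0,0.02],[0,0,0,0,0,0,0.04],[0,0,0,0,0,0,0.06],[0,0,0,0,0,0,0.06],[0,0,0,0,0,0,0.06],[0,0,0,0,0,0.03,0.06],[0,0,0,0,0,0.04,0.06],[0,0,0,0,0,0.05,0.06],[0,0,0,0,0,0,0.06],[0,0,0,0,0,0,0.06]]]'
python3 -c "
from h import *
wrist('w7')"; python3 m.py w7 .5335 -.1227;python3 m.py w7 .532 -.1228
```

```text
red 1000 117.4633313646026
blue 622 117.83472348640774
red 1002 116.22977563216064
blue 588 115.69041452471609
clock: 12.6
eef_pos: [0.5337, -0.1245, 0.2093]
tcp_rot: [[-0.44, 0.898, 0.003], [0.898, 0.44, -0.001], [-0.002, 0.002, -1.0]]
contact_force: [-0.3, -0.7, -1.0]
opening: 0.0601
[ 0.5337 -0.1245  0.2093] [[-0.44, 0.898, 0.003], [0.898, 0.44, -0.001], [-0.002, 0.002, -1.0]] 12.6 [[325.2, 0.0, 284.9], [0.0, 325.2, 206.2], [0.0, 0.0, 1.0]] [[0.0, -0.946, -0.323, 0.084], [1.0, 0.0, 0.0, -0.002], [0.0, -0.323, 0.946, -0.124], [0.0, 0.0, 0.0, 1.0]]
red 320 117.7435846181501
blue 215 117.85278143225624
red 323 116.54886035669087
blue 200 115.67334020632936
```

View pics/w7.png

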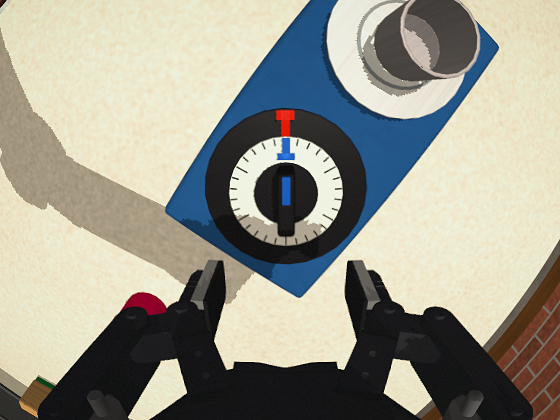

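```bash
python3 - <<'E'
from h import *
im=cv2.imread('pics/w7.png')[:,:,::-1].astype(int);r_,g,b=im[...,0],im[...,1],im[...,2]
for y in range(126,150,2):
    R=np.nonzero((r_[y]>140)&(g[y]<60))[0];B=np.nonzero((b[y,240:330]>140)&(r_[y,240:330]<100))[0]+240
    print(y,R.mean() if len(R) else '-',B.mean() if len(B) else '-')
t=r.capture("top");cv2.imwrite("pics/end.png",cv2.resize(t["image"][110:290,120:420,::-1],None,fx=2.6,fy=2.6,interpolation=cv2.INTER_CUBIC))
E
```

```text
126 285.0 -
128 285.0 -
130 285.0 -
132 285.0 -
134 285.0 -
136 - -
138 - 285.5
140 - 285.5
142 - 285.5
144 - 285.5
146 - 285.5
148 - 285.5
```

View pics/end.png

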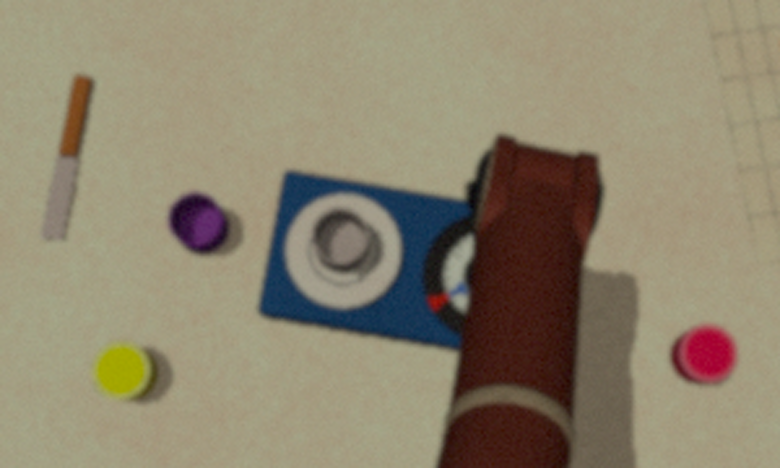

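The red and blue bars are in line to half a pixel, under 0.5 mm. The cup stands on the pan, and the knife, pots and purple cup are where they were. I'll hand the job in.

```bash
python3 -c "
from rig import r
print(r.close_job())"
```

```text
the job is handed in; nothing more can be done
None
```

The job is done and handed in at about 12.7 s of the 64 s allowed. I stood the steel cup upright on the scale's pan and let go. Then I turned the dial about 122° counter-clockwise by its grip until the zero mark met the red pointer, let go and moved the gripper clear.

- **Zero alignment:** after release, the pointer (column 285.0) and zero mark (column 285.5) are in line to half a pixel, under 0.5 mm. The angle calculation gives a 0.1° to 0.9° difference, depending on which dial-centre estimate I use, so the two checks differ by less than 1°.
- **Cup:** it is wholly on the pan, a few millimetres off centre.
- **Other items:** in the last overhead picture the ink pots, knife and purple cup look unmoved. I judged this by eye and did not measure it.
- **Forces:** the contact forces reported at the end of each move stayed under 9 N.

No check failed.

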